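# Rebuild the start of a donated marble run and hold the marble dish ready

## Robot

A 7-joint arm with a two-finger parallel gripper is mounted at the origin on the work surface. World frame = base frame: x ahead of the robot, y to its left, z up, the work surface at z = 0. Lengths are in m, angles in rad, forces in N, time in s.
With the tool pointing down it reaches from about 0.425 to 0.8 m from the base axis. Payload 8.3 kg.
Tool frame: the origin (TCP) lies on the centre line of the jaws, within the pads' length; the fingertips stand 14 mm ahead of it and the grasp point (between the pads) lies 5 mm behind it; z points along the fingers, y is the direction in which the jaws open and shut (so a half turn about z gives the same grasp; the last joint's range is limited). The gripper opens to 85 mm and grips with 20 to 120 N. Pads are 22 mm wide; open, the fingers measure 114 mm over their backs; the gripper's body (76 mm by 85 mm) begins 54 mm behind the grasp point. The pads swing forward as they close: fully open they stand 13 mm farther back than shut.
Start: joints at [1.25, 0.383, 0.016, 1.37, -0.006, 1.388, -0.046], TCP at [0.159, -0.604, 0.245] pointing down, gripper open.
Joint ranges: [-2.95, 2.95], [-0.25, 2.06], [-1.52, 1.56], [0.18, 2.33], [-1.44, 4.58], [0.02, 2.06], [-3.01, 3.01]. Speed limits (rad/s): [2.39, 2.39, 3.01, 3.01, 3.14, 3.14, 3.14].

## Interface

Orientations are given as a unit quaternion [w, x, y, z].
In Python, from rig import robot, eoat, kinematics, viewer, ticket, status gives the robot as it stands. Calls block until the motion is done:
- robot.reach(position, orientation): joint-space move of the TCP to a pose.
- robot.move_straight(position, rot=None, v=0.15): straight line of the TCP; rot=None keeps the orientation; v is the mean speed in m/s.
- robot.move_joints(angles): joint-space move.
- eoat.open_jaws() and eoat.clamp(force=None): open the fingers fully, or close them until they stop; force is the grip in N (None keeps the last).
- robot.pause(seconds).
- kinematics.solve_ik(position, orientation): joint angles nearest the present ones, or None.
- viewer.camera(name): name is "scene" or "top" or "wrist"; returns a dict with "color" (420x560x3 uint8, red, green, blue), "vertical_fov" (degrees; the focal length in pixels is half the picture's height over the tangent of half this angle, whatever the lens; pixels are square), "cx", "cy" (the principal point, pixels), "eye" and "attitude" of the camera in the world. Camera axes: x right, y up, looking along -z (the intrinsics and any distortion apply to the point x, -y, -z); pixel columns grow to the right and rows downward; lengths in m; the calibration is good to about 2 mm. A picture is of the moment at which its call begins. There is no depth.
A pose or a line that the arm cannot do raises robot.Unreachable and nothing moves.
- ticket.sign_off(): hands the job in, once; it reports no verdict.
Readings, each from a call of its own:
- status.get_t(): time.
- status.get_joint_positions(): joint angles.
- status.get_joint_velocities(): joint speeds.
- status.get_effort(): joint torques, N m.
- status.get_eef_pos(): TCP position.
- status.get_tcp_rot(): TCP orientation.
- status.get_ft_force(): force on the tool from outside, world axes, zero at the start.
- status.get_torque(): the same for the moment, N m.
- status.get_finger_gap(): finger opening in m.
Only numpy, scipy, OpenCV 4.12 (cv2) and the standard library are available. Lean on these libraries where they do the work, as an engineer would, in place of code of your own. Each camera call takes 0.05 s, during which the arm holds its last target. There are 200 camera calls.

## Task

This donated wooden marble run is being rebuilt for a test: stand the red arch block squarely in the square pocket of the baseboard, then set the green start block squarely on top of it, the open end of its groove towards the track. Next pick up the blue dish with the orange marble lying in it, turn it about a quarter turn so that its pouring lip points along the track, and hold it level with the end of the lip just above the start block's groove, ready to pour, the marble staying in the middle of the dish and the dish level all the while. Finish while still holding the dish still there, touching nothing but the gripper, and leave the tape roll, the toy wagon and the marble jar where they are.

Things in the scene. Friction and masses are not known exactly. Their poses are not given: they have to be found in the camera images.
- run_base: Fixed wooden baseboard, 300 x 84 x 12 mm (x -42 to 258), with the run on it. Origin: its underside below the pocket's centre; z up; x points from the pocket downhill along the track. Channel track, 40 mm wide, starts at x = 31 mm (floor 92, sides 100 mm above the table) and slopes down to a catch tray (x 182 to 256 mm, 40 mm high).
- pocket (a point): Centre of the floor of the square pocket, 12 mm above the table. The pocket is 50 x 50 mm, square to the baseboard, 15 mm deep, with walls 8 mm thick whose tops are 27 mm above the table.
- arch_block: Loose red wooden block 46 x 46 x 70 mm, 68 to 110 g, upright. Origin: centre of its underside, z up, x and y square to its faces. A window 26 mm wide, 14 to 44 mm above the underside, runs through it along x; the part above is solid. Any quarter turn of it fits the pocket. Seated, its underside is 12 mm and its top 82 mm above the table.
- start_block: Loose green wooden block 46 x 46 x 34 mm, 60 g, upright. Origin: centre of its underside, z up. A pale-floored groove 26 mm wide, 14 mm deep, runs along x in its top, closed at -x, open at +x. Grip it by its y faces. In place its underside is 82 mm and its top 116 mm above the table, and its x points along the baseboard's x.
- groove_mouth (a point): Middle of the open end of the groove in the start block: 23 mm from the block's axis along its +x, 20 mm above its underside.
- dish: Loose blue dish, 80 to 145 g, level on a foot 44 mm wide, 10 mm high. Origin: centre of underside, z up. Rim 66 mm across, 10 to 26 mm up, with flat grip faces at +y and -y, 62 mm apart. Lip 28 mm wide along +x. Pale floor: a 6 degree cone, so the marble rolls off if the dish is tilted or jerked. At the start the lip points 60 to 120 degrees clockwise (from above) of the track.
- dish_middle (a point): Deepest point of the dish's floor, on its axis, 15.5 mm above its underside.
- lip_end (a point): Middle of the end of the pouring lip, 45 mm from the dish's axis along its +x, 18.5 mm above its underside.
- marble: Orange marble, 20 mm across, about 12 g, lying loose in the middle of the dish. Its own axes turn as it rolls.
- marble_center (a point): Centre of the marble.
- tape_roll: Bystander: roll of brown packing tape lying flat, 96 mm across, 48 mm high, origin at the centre of its underside. Leave it alone.
- toy_wagon: Bystander: small wooden toy wagon, 85 mm long (x), 55 mm wide, 48 mm high, origin at the centre of its underside. Leave it alone.
- marble_jar: Bystander: closed amber glass jar, 60 mm across, 85 mm high, origin at the centre of its underside. Leave it alone.
There are look-alikes about, which are no part of the job. Several things have the shape of the arch_block; the one meant has the colours described above.

How it is judged:
On the way, in this order (a step that is already met when the one before it is completed fails the run):
1. the red arch block stands in the pocket (z of arch_block in the frame of run_base between 0.009 and 0.0145 m and horizontal distance between arch_block and pocket below 0.005 m and angle between arch_block's own z axis and vertical below 0.06 rad and linear speed of arch_block below 0.02 m/s and contact force between arch_block and the fingers below 0.1 N), for 0.2 s.
2. the green start block stands squarely on it, groove towards the track, released (all of step 1 and z of start_block in the frame of run_base between 0.079 and 0.085 m and horizontal distance between start_block and pocket below 0.007 m and angle between start_block's own z axis and vertical below 0.06 rad and angle between the x axis of start_block and the x axis of run_base, either way round below 0.14 rad and x of groove_mouth in the frame of run_base above 0.01 m and linear speed of start_block below 0.02 m/s and contact force between start_block and the fingers below 0.1 N), for 0.2 s.
3. the dish is lifted off the table, marble in the middle (height (world z) of dish above 0.03 m and contact force between dish and the fingers above 1 N and horizontal distance between marble_center and dish_middle below 0.015 m), for 0.2 s.
At the end, for the whole second after the job is handed in: Both blocks square (8 deg), within 5 and 7 mm of the pocket axis, fully down, let go. Only the gripper holds the dish: still, level to 3.4 deg, lip along the track to 8 deg, its end over the groove (16 mm back to 18 forward, 10 sideways), 3 to 60 mm above the block; marble within 8 mm of the middle (all of step 2 and contact force between dish and the fingers above 2 N and contact force between dish and start_block below 0.05 N and contact force between dish and arch_block below 0.05 N and contact force between dish and run_base below 0.05 N and x of lip_end in the frame of run_base between -0.016 and 0.018 m and y of lip_end in the frame of run_base between -0.01 and 0.01 m and z of lip_end in the frame of run_base between 0.119 and 0.176 m and x of dish_middle in the frame of run_base below -0.02 m and angle between the x axis of dish and the x axis of run_base, either way round below 0.14 rad and angle between dish's own z axis and vertical below 0.06 rad and linear speed of dish below 0.02 m/s and angular speed of dish below 0.1 rad/s and horizontal distance between marble_center and dish_middle below 0.008 m and linear speed of marble below 0.03 m/s and z of marble_center in the frame of dish_middle between 0.006 and 0.016 m); the arm keeps its last pose, push and grip.
It fails at once if the marble left the middle of the dish (more than 15 mm off) (horizontal distance between marble_center and dish_middle above 0.015 m).
It fails at once if the dish was tilted (more than 9 degrees) (angle between dish's own z axis and vertical above 0.157 rad).
It fails at once if a bystander was moved (more than 15 mm) (distance of any of tape_roll, toy_wagon, marble_jar from where it was at the start of the episode above 0.015 m).
It also fails if it takes over 70 s, if anything falls off the work surface, if the arm or the gripper's body presses on something with over 40 N, if the wrist force passes 120 N, or if a joint passes its speed limit or range.

## Working session

There is one attempt and no reset: what is moved stays moved. The work goes in short steps, each a Python script; the robot and the scene stay as the last script left them, time stands still between calls to the robot, and variables do not carry over. Pictures are saved under pics/ and viewed, about 8 in all and at most 12, crops included, and the job is handed in when it is done.

```bash
ls; mkdir -p pics
python3 - <<'E'
from rig import robot, eoat, kinematics, viewer, ticket, status
import cv2
for n in ["scene","top","wrist"]:
    c=viewer.camera(n); cv2.imwrite(f"pics/{n}0.png",c["color"][...,::-1])
    print(n,{k:v for k,v in c.items() if k!="color"})
print(status.get_t(),status.get_eef_pos(),status.get_tcp_rot(),status.get_finger_gap())
E
```

```text
pics
scene {'vertical_fov': 43.15150597830953, 'cx': 282.36030673817623, 'cy': 210.30501706772236, 'eye': array([1.15905099, 0.26727727, 0.90647263]), 'attitude': array([0.50040219, 0.18769979, 0.29906186, 0.79052415])}
top {'vertical_fov': 49.9870527695352, 'cx': 279.77552725945213, 'cy': 213.17669036643048, 'eye': array([ 0.35109692, -0.02532149,  1.07097761]), 'attitude': array([-0.69923456, -0.05220149,  0.05325567,  0.71099217])}
wrist {'vertical_fov': 63.06399730900988, 'cx': 276.6065109009327, 'cy': 201.76452234975588, 'eye': array([ 0.23701652, -0.58371546,  0.3734023 ]), 'attitude': array([ 0.78214303, -0.12500086,  0.09709993, -0.60265967])}
0.15 [ 0.15927155 -0.60398467  0.24447821] [-7.71639532e-04  9.91701735e-01  1.28557623e-01 -1.01523057e-04] 0.08530611210390407
```

View pics/scene0.png

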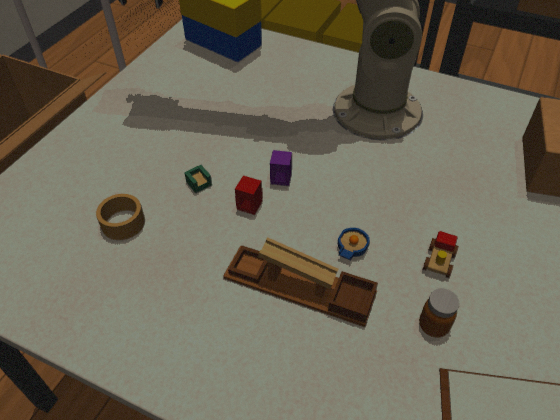

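View pics/top0.png

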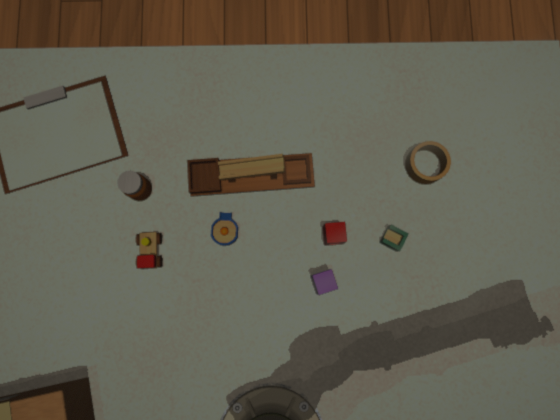

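Top view: world +x is up and +y is left. The pocket is at (296,171) with the track running left, red arch at (335,232), green block at (394,237), and dish at (225,231) with its lip up. Purple decoy is at (324,281). Next come the helpers, coarse positions and wrist views.

```bash
cat > h.py <<'E'
from rig import robot, eoat, kinematics, viewer, ticket, status
import numpy as np, cv2
from scipy.spatial.transform import Rotation as R
def q2R(q): return R.from_quat(np.r_[q[1:],q[0]])
def down(yaw):  # tool pointing down, tool x axis at yaw (jaws open along yaw-90deg)
    return np.array([0,np.cos(yaw/2),np.sin(yaw/2),0])
def ray(c,uv):
    f=210/np.tan(np.radians(c["vertical_fov"]/2)); uv=np.atleast_2d(uv)
    d=np.c_[(uv[:,0]-c["cx"])/f,-(uv[:,1]-c["cy"])/f,-np.ones(len(uv))]
    return q2R(c["attitude"]).apply(d)
def onplane(c,uv,z):
    d=ray(c,uv); return c["eye"]+d*((z-c["eye"][2])/d[:,2])[:,None]
def project(c,p):
    f=210/np.tan(np.radians(c["vertical_fov"]/2))
    d=q2R(c["attitude"]).inv().apply(np.atleast_2d(p)-c["eye"])
    return np.c_[c["cx"]-f*d[:,0]/d[:,2],c["cy"]+f*d[:,1]/d[:,2]]
def tri(cs,uvs):  # least-squares meeting point of rays; also the worst ray distance
    A=0;b=0;P=[]
    for c,uv in zip(cs,uvs):
        d=ray(c,uv)[0]; d/=np.linalg.norm(d); M=np.eye(3)-np.outer(d,d); A=A+M;b=b+M@c["eye"];P.append((M,c["eye"]))
    x=np.linalg.solve(A,b); return x,max(np.linalg.norm(M@(x-e)) for M,e in P)
def snap(cam,name):
    c=viewer.camera(cam); cv2.imwrite(f"pics/{name}.png",c["color"][...,::-1]); np.save(f"pics/{name}.npy",c,allow_pickle=True); return c
def load(name): return np.load(f"pics/{name}.npy",allow_pickle=True).item()
E
python3 - <<'E'
from h import *
c=viewer.camera("top")
for n,uv,z in [("pocket",(297,171),.012),("red",(335,232),.07),("green",(394,237),.034),("dish",(225,231),.015),("lip",(226,215),.02),("tape",(429,162),.04),("tray",(205,176),.04)]:
    p=onplane(c,uv,z)[0]; print(n,p.round(3),np.hypot(*p[:2]).round(3))
robot.reach([0.47,-0.12,0.33],down(0)); snap("wrist","w1"); print(status.get_t())
E
```

```text
pocket [ 0.612 -0.071  0.012] 0.617
red [ 0.457 -0.151  0.07 ] 0.481
green [ 0.447 -0.291  0.034] 0.533
dish [0.47  0.102 0.015] 0.48
lip [0.507 0.099 0.02 ] 0.516
tape [ 0.622 -0.382  0.04 ] 0.73
tray [0.597 0.146 0.04 ] 0.615
2.3417
```

View pics/w1.png

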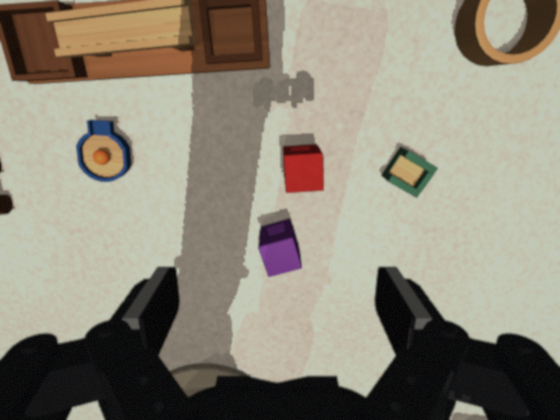

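The wrist picture shows the pocket at (233,30), red at (304,170), green at (409,171), and dish at (103,155) with the marble centred and the lip up. I'll take a second view for heights and a crop of the green block.

```bash
cat >> h.py <<'E'
def blobs(c,kind,amin=150):
    hsv=cv2.cvtColor(c["color"],cv2.COLOR_RGB2HSV); H,S,V=[hsv[...,i].astype(int) for i in range(3)]
    m={"red":((H<6)|(H>174))&(S>200)&(V>115),"green":(H>65)&(H<95)&(S>100),"blue":(H>100)&(H<122)&(S>140)&(V>50),
       "orange":(H>5)&(H<15)&(S>180)&(V>150)}[kind].astype(np.uint8)
    m=cv2.morphologyEx(m,cv2.MORPH_CLOSE,np.ones((3,3)))
    return [k for k in sorted(cv2.findContours(m,cv2.RETR_EXTERNAL,cv2.CHAIN_APPROX_NONE)[0],key=cv2.contourArea,reverse=True) if cv2.contourArea(k)>amin]
E
python3 - <<'E'
from h import *
robot.reach([0.54,-0.12,0.36],down(0)); robot.pause(.3); c2=snap("wrist","w2"); c1=load("w1")
for kind in ["red","green","blue","orange"]:
    for c in (c1,c2):
        for k in blobs(c,kind,60)[:3]: print(kind,cv2.contourArea(k),[np.round(x,1) for x in cv2.minAreaRect(k)])
im=c2["color"][...,::-1]
u=lambda uv,s: cv2.resize(im[uv[1]-s:uv[1]+s,uv[0]-s:uv[0]+s],(400,400),interpolation=cv2.INTER_CUBIC)
g=project(c2,[.447,-.291,.03])[0].astype(int); p=project(c2,[.612,-.071,.02])[0].astype(int)
print(g,p)
cv2.imwrite("pics/crop2.png",np.hstack([u(g,40),u(p,50)]))
E
```

```text
red 801.0 [array([303., 171.]), array([36., 34.]), np.float64(90.0)]
red 363.0 [array([301.1, 217.5]), array([29.2, 29.8]), np.float64(86.4)]
green 89.0 [array([422.3, 179. ]), array([10. , 31.5]), np.float64(24.0)]
blue 426.5 [array([102. , 150.2]), array([58.9, 48. ]), np.float64(85.6)]
blue 243.0 [array([129.5, 187. ]), array([50.2, 20.5]), np.float64(45.0)]
orange 111.0 [array([100.5, 157. ]), array([13.4, 10.6]), np.float64(45.0)]
orange 82.5 [array([119.3, 201.8]), array([11.3,  9.2]), np.float64(45.0)]
[395 215] [238  95]
```

View pics/crop2.png

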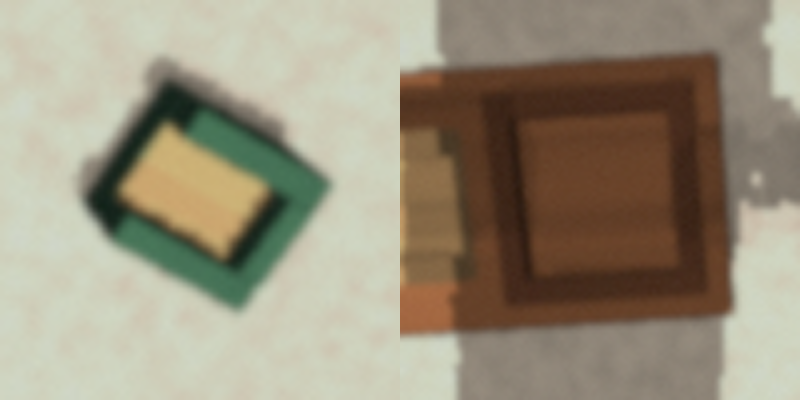

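The crop shows the groove's pale floor open at the upper left and closed at the lower right, so the green block's +x yaw is about 55°. The pocket floor is the bright quad inside the dark ring. Now to extract the top-face corners automatically in both views and triangulate them.

```bash
cat >> h.py <<'E'
def mask(c,kind):
    hsv=cv2.cvtColor(c["color"],cv2.COLOR_RGB2HSV); H,S,V=[hsv[...,i].astype(int) for i in range(3)]
    return {"red":((H<5)|(H>174))&(S>190)&(V>50),"green":(H>68)&(H<95)&(S>70),"blue":(H>98)&(H<125)&(S>110),
            "orange":(H>5)&(H<14)&(S>180)&(V>150)}[kind], V
def near(c,kind,p,r=45,lit=False):
    m,V=mask(c,kind); u,v=project(c,p)[0]; yy,xx=np.mgrid[:420,:560]
    m&=np.hypot(xx-u,yy-v)<r
    if lit:
        t,_=cv2.threshold(V[m].astype(np.uint8),0,255,cv2.THRESH_OTSU); m&=V>t
    m=cv2.morphologyEx(m.astype(np.uint8),cv2.MORPH_CLOSE,np.ones((3,3)))
    return max(cv2.findContours(m,cv2.RETR_EXTERNAL,cv2.CHAIN_APPROX_NONE)[0],key=cv2.contourArea)
E
python3 - <<'E'
from h import *
cs=[load("w1"),load("w2")]; print([c["eye"].round(3) for c in cs],q2R(cs[0]["attitude"]).as_matrix().round(3))
tiles=[]
def tile(c,k,p,s=34):
    im=c["color"][...,::-1].copy(); u,v=project(c,p)[0].astype(int)
    t=cv2.resize(im[max(v-s,0):v+s,max(u-s,0):u+s],(260,260),interpolation=cv2.INTER_CUBIC)
    if k is not None: cv2.polylines(t,[((k-[max(u-s,0),max(v-s,0)]+.5)*260/(2*s)).astype(np.int32)],True,(255,255,0),1)
    tiles.append(t)
for kind,p,lit in [("red",[.457,-.151,.07],True),("green",[.447,-.291,.03],True),("blue",[.47,.1,.02],False)]:
    for c in cs:
        k=near(c,kind,p,lit=lit); r=cv2.minAreaRect(k); print(kind,cv2.contourArea(k),[np.round(x,1) for x in r])
        print(cv2.boxPoints(r).round(1).tolist()); tile(c,k,p)
cv2.imwrite("pics/t1.png",np.vstack([np.hstack(tiles[0::2]),np.hstack(tiles[1::2])]))
E
```

```text
[array([ 0.55 , -0.121,  0.459]), array([ 0.62 , -0.12 ,  0.489])] [[-0.002  0.95   0.313]
 [-1.    -0.002 -0.   ]
 [ 0.001 -0.313  0.95 ]]
red 1212.0 [array([303.5, 171.7]), array([35.6, 36.7]), np.float64(86.6)]
[[284.20001220703125, 155.0], [320.79998779296875, 152.89999389648438], [322.8999938964844, 188.39999389648438], [286.29998779296875, 190.60000610351562]]
red 866.0 [array([300.5, 218. ]), array([30., 31.]), np.float64(90.0)]
[[285.0, 203.0], [316.0, 203.0], [316.0, 233.0], [285.0, 233.0]]
green 383.0 [array([412., 174.]), array([32.7, 35.5]), np.float64(33.7)]
[[388.5, 179.6999969482422], [408.20001220703125, 150.1999969482422], [435.5, 168.3000030517578], [415.79998779296875, 197.8000030517578]]
green 310.0 [array([398.6, 216.5]), array([28.7, 32.6]), np.float64(34.8)]
[[377.5, 221.6999969482422], [396.1000061035156, 195.0], [419.6000061035156, 211.3000030517578], [401.1000061035156, 238.0]]
blue 2252.5 [array([102.8, 150.3]), array([60.3, 50.9]), np.float64(84.8)]
[[74.69999694824219, 122.5999984741211], [125.4000015258789, 118.0], [130.8000030517578, 178.0], [80.0999984741211, 182.60000610351562]]
blue 1710.0 [array([121.5, 195. ]), array([52., 45.]), np.float64(90.0)]
[[99.0, 169.0], [144.0, 169.0], [144.0, 221.0], [99.0, 221.0]]
```

View pics/t1.png

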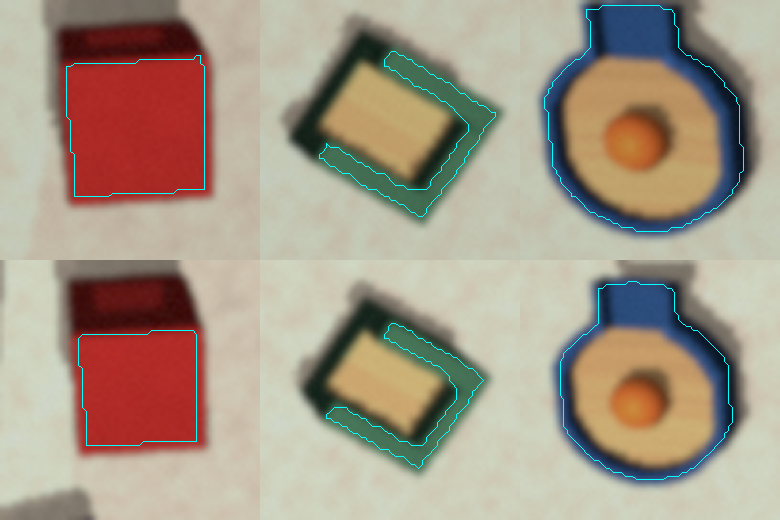

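The contours fit the top faces and outlines, and the marble is centred. Next I compute the poses, then view the pocket from two opposite tool yaws so that calibration offsets cancel.

```bash
cat > m.py <<'E'
from h import *
cs=[load("w1"),load("w2")]
for kind,p,z in [("red",[.457,-.151,.07],.07),("green",[.447,-.291,.03],.034)]:
    ks=[near(c,kind,p,lit=True) for c in cs]
    x,e=tri(cs,[cv2.minAreaRect(k)[0] for k in ks]); print(kind,"tri",x.round(4),"res",round(e,4))
    for c,k in zip(cs,ks):
        r=cv2.minAreaRect((onplane(c,k.reshape(-1,2),z)[:,:2]*1000).astype(np.float32)); print("  plane",[np.round(v,1) for v in r])
# dish
ks=[near(c,"orange",[.47,.1,.025],r=40) for c in cs]
mu=[cv2.minEnclosingCircle(k)[0] for k in ks]; x,e=tri(cs,mu); print("marble",x.round(4),round(e,4),[onplane(c,u,.0255)[0].round(4) for c,u in zip(cs,mu)])
for c,u in zip(cs,mu):
    k=near(c,"blue",[.47,.1,.02]).reshape(-1,2); P=onplane(c,k,.024)[:,:2]; m=onplane(c,u,.0255)[0,:2]
    d=np.linalg.norm(P-m,axis=1); L=P[d>.039]-m; 
    ctr,rad=cv2.minEnclosingCircle((P[d<.037]*1000).astype(np.float32))
    f=L[L@L.mean(0)/np.linalg.norm(L.mean(0))>.041]; print("  rim",np.round(ctr,1),round(rad,1),"lip yaw",np.degrees(np.arctan2(*f.mean(0)[::-1])).round(1),len(f), "lip axis from rim", np.degrees(np.arctan2(*((f.mean(0)+m)*1000-ctr)[::-1])).round(1))
E
python3 m.py
python3 - <<'E'
from h import *
q0=status.get_joint_positions()
for pos,yaws in [((.457,-.151,.06),(0,90,-90,3,93,-87)),((.612,-.071,.2),(93,-87)),((.447,-.291,.022),(55,-125)),((.47,.102,.022),(0,180)),((.61,-.116,.15),(93,-87))]:
    for y in yaws:
        s=kinematics.solve_ik(pos,down(np.radians(y))); print(pos,y,None if s is None else np.round(s,2))
E
```

```text
red tri [ 0.4582 -0.1525  0.0671] res 0.0004
  plane [array([ 458.5, -152.3]), array([42.4, 42. ]), np.float64(3.4)]
  plane [array([ 458.9, -152.1]), array([41.9, 40.3]), np.float64(2.0)]
green tri [ 0.4461 -0.2954  0.03  ] res 0.0001
  plane [array([ 447. , -293.9]), array([44.3, 42.9]), np.float64(60.7)]
  plane [array([ 447.9, -294.2]), array([43.6, 44. ]), np.float64(60.9)]
marble [0.4687 0.102  0.0285] 0.0003 [array([0.468 , 0.104 , 0.0255]), array([0.4678, 0.1031, 0.0255])]
  rim [470.7 101.4] 34.5 lip yaw -9.3 27 lip axis from rim -6.4
  rim [471.  101.8] 34.3 lip yaw -7.3 24 lip axis from rim -6.1
(0.457, -0.151, 0.06) 0 [ 0.7   0.31 -0.51  1.96  0.19  0.92 -1.47]
(0.457, -0.151, 0.06) 90 [ 0.79  0.33 -0.61  1.95  0.23  0.93  0.06]
(0.457, -0.151, 0.06) -90 [ 0.53  0.28 -0.32  1.96  0.11  0.91 -2.98]
(0.457, -0.151, 0.06) 3 [ 0.7   0.31 -0.51  1.96  0.19  0.92 -1.42]
(0.457, -0.151, 0.06) 93 [ 0.8   0.33 -0.62  1.95  0.24  0.93  0.11]
(0.457, -0.151, 0.06) -87 [ 0.55  0.28 -0.34  1.96  0.12  0.91 -2.94]
(0.612, -0.071, 0.2) 93 [ 0.58  0.48 -0.73  1.44  0.32  1.34 -0.11]
(0.612, -0.071, 0.2) -87 [-0.43  0.45  0.68  1.49 -0.29  1.31 -2.81]
(0.447, -0.291, 0.022) 55 [ 0.89  0.46 -0.46  1.85  0.26  0.89 -0.3 ]
(0.447, -0.291, 0.022) -125 [-0.03  0.49  0.68  1.89 -0.39  0.89 -2.91]
(0.47, 0.102, 0.022) 0 [ 0.31  0.41 -0.69  1.98  0.34  0.87 -2.13]
(0.47, 0.102, 0.022) 180 [ 0.72  0.74 -1.28  1.97  0.82  1.09  0.64]
(0.61, -0.116, 0.15) 93 [ 0.63  0.53 -0.69  1.49  0.35  1.25 -0.05]
(0.61, -0.116, 0.15) -87 [-0.35  0.5   0.68  1.54 -0.33  1.22 -2.71]
```

Run:
```python
from h import *
t=[]
for n,y in (("pa",-87),("pb",93)):
    robot.reach([.612,-.071,.2],down(np.radians(y))); robot.pause(.2); c=snap("wrist",n)
    u,v=project(c,[.612,-.071,.012])[0].astype(int); print(u,v,status.get_t())
    t.append(cv2.resize(c["color"][v-65:v+65,u-65:u+65,::-1],(390,390),interpolation=cv2.INTER_CUBIC))
cv2.imwrite("pics/pk.png",np.hstack(t))
```

```text
276 178 4.5333
276 177 5.0333
```

View pics/pk.png

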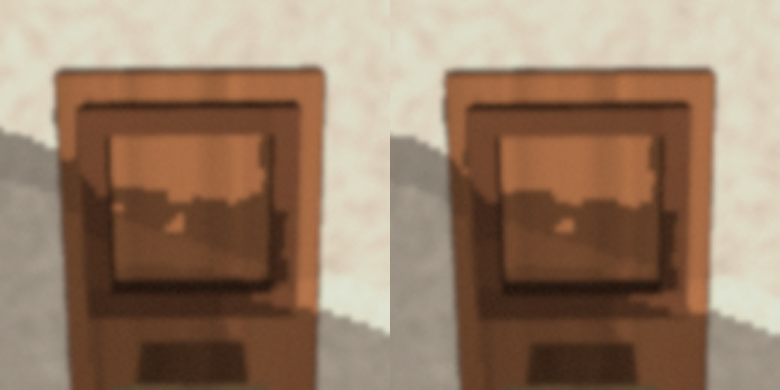

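Run:
```python
from h import *
print(status.get_tcp_rot().round(4),status.get_eef_pos().round(4))
c=load("pa"); b=load("pb"); print(c["eye"],b["eye"],c["attitude"].round(4),b["attitude"].round(4))
T=lambda pts: np.array(pts)/3+[211,113]-.5+.17
for n,pts,z in [("ring",[(79,104),(299,103),(297,314),(88,316)],.027),("inner",[(104,134),(274,133),(274,291),(110,293)],.027),("board",[(56,71),(323,69),(318,389),(72,389)],.012)]:
    P=onplane(c,T(pts),z)[:,:2]*1000
    e=P[2]-P[1]; w=P[3]-P[0]
    print(n,P.round(1).tolist(),"ctr",P.mean(0).round(1),"w",np.linalg.norm(P[1]-P[0]).round(1),np.linalg.norm(P[2]-P[3]).round(1),"len",np.linalg.norm(e).round(1),np.linalg.norm(w).round(1),"yaw",np.degrees(np.arctan2(e[1],e[0])).round(1),np.degrees(np.arctan2(w[1],w[0])).round(1))
```

```text
[ 0.      0.7254 -0.6883 -0.    ] [ 0.612 -0.071  0.2  ]
[ 0.61616149 -0.15198273  0.32934984] [ 0.61633183 -0.15110363  0.32901417] [-0.0255  0.0038 -0.1581  0.9871] [-0.0258  0.0041 -0.1579  0.9871]
ring [[648.8, -101.4], [584.1, -105.1], [579.2, -38.8], [644.9, -34.8]] ctr [614.2 -70. ] w 64.8 65.8 len 66.4 66.8 yaw 94.2 93.3
inner [[641.2, -92.9], [590.7, -95.8], [587.0, -46.1], [638.2, -42.8]] ctr [614.3 -69.4] w 50.5 51.2 len 49.8 50.2 yaw 94.3 93.5
board [[657.6, -108.7], [576.0, -113.5], [568.1, -6.5], [651.2, -2.2]] ctr [613.2 -57.7] w 81.7 83.3 len 107.3 106.6 yaw 94.2 93.4
```

The pocket is at (614.2, -69.8) mm with yaw 93.8°, and its sizes match. `reach` went to a half-turn equivalent, so I'll use IK plus `move_joints` from here. I'll take the true opposite-yaw pocket view, then look at the red block from close up at the same yaw.

```bash
cat >> h.py <<'E'
def go(pos,yawdeg):
    q=kinematics.solve_ik(pos,down(np.radians(yawdeg)))
    if q is None: raise RuntimeError("no ik")
    robot.move_joints(q)
    x=q2R(status.get_tcp_rot()).apply([1,0,0]); print("at",np.round(status.get_eef_pos(),4),"yaw",np.degrees(np.arctan2(x[1],x[0])).round(2),"t",status.get_t())
E
python3 - <<'E'
from h import *
go([.612,-.071,.2],93.8); robot.pause(.2); c=snap("wrist","pc")
P=np.array([(614.2,-69.8)])/1000; 
a=np.radians(93.8); X=np.array([np.cos(a),np.sin(a)]);Y=np.array([-X[1],X[0]])
im=c["color"][...,::-1].copy()
u,v=project(c,[.6142,-.0698,.027])[0].astype(int); print("org",u-65,v-65)
t1=cv2.resize(im[v-65:v+65,u-65:u+65],(390,390),interpolation=cv2.INTER_CUBIC)
cor=np.array([np.r_[P[0]+33e-3*(i*X+j*Y),.027] for i,j in ((-1,-1),(-1,1),(1,1),(1,-1))])
cv2.polylines(t1,[((project(c,cor)-[u-65,v-65]+.5)*3).astype(np.int32)],True,(255,255,0),1)
go([.4585,-.1523,.25],93.8); robot.pause(.2); c=snap("wrist","rc")
k=near(c,"red",[.4585,-.1523,.07],60,True)
r=cv2.minAreaRect((onplane(c,k.reshape(-1,2),.07)[:,:2]*1000).astype(np.float32)); print([np.round(x,1) for x in r])
u,v=project(c,[.4585,-.1523,.07])[0].astype(int); im=c["color"][...,::-1].copy(); cv2.polylines(im,[k],True,(255,255,0),1)
t2=cv2.resize(im[v-65:v+65,u-65:u+65],(390,390),interpolation=cv2.INTER_CUBIC)
cv2.imwrite("pics/pr.png",np.hstack([t1,t2]))
E
```

```text
at [ 0.6117 -0.0709  0.1994] yaw 93.78 t 7.15
org 214 115
at [ 0.459  -0.1524  0.2502] yaw 93.77 t 8.175
[array([ 457.4, -152. ]), array([42.4, 42.3]), np.float64(3.9)]
```

View pics/pr.png

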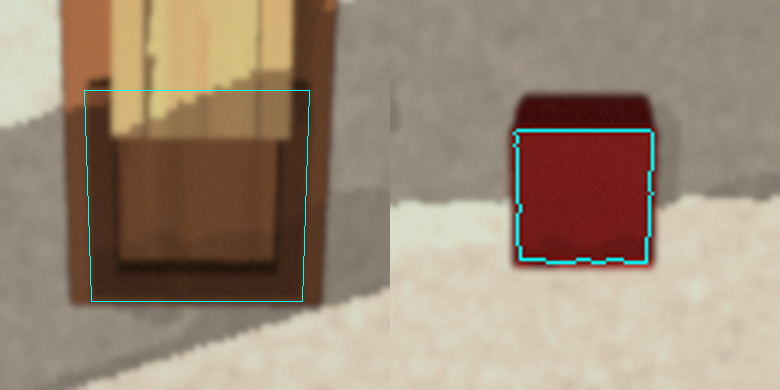

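Run:
```python
from h import *
c=load("pc"); T=lambda p: np.array(p)/3+[214,115]-.33
a=np.radians(93.8); X=np.array([np.cos(a),np.sin(a)]);Y=np.array([-X[1],X[0]])
for n,p,z,off in [("board end",[(197,302)],.012,-42),("board end z0",[(197,303)],.0,-42),("inner top edge",[(197,271)],.027,-25),("floor edge",[(197,261)],.012,-25)]:
    P=onplane(c,T(p),z)[0,:2]*1000; print(n,P.round(1),"-> ctr",(P-off*X).round(1))
for n,p,z in [("floor LR",[(118,255),(277,255)],.012),("board LR",[(71,295),(322,295)],.012)]:
    P=onplane(c,T(p),z)[:,:2]*1000; print(n,P.round(1).tolist(),np.linalg.norm(P[0]-P[1]).round(1),"centre lateral coordinate vs (614.2,-69.8):",((P.mean(0)-[614.2,-69.8])@Y).round(1))
# brightness profile down the middle column
g=cv2.cvtColor(c["color"],cv2.COLOR_RGB2GRAY); print(g[195:222,275:285].mean(1).round(0).astype(int).tolist(), "rows195..")
```

```text
board end [ 617.1 -108.8] -> ctr [614.3 -66.9]
board end z0 [ 617.5 -113.6] -> ctr [614.7 -71.7]
inner top edge [615.9 -92.9] -> ctr [614.3 -68. ]
floor edge [616.1 -94.6] -> ctr [614.5 -69.7]
floor LR [[590.4, -94.3], [641.9, -90.8]] 51.5 centre lateral coordinate vs (614.2,-69.8): -0.4
board LR [[575.7, -109.1], [657.9, -103.6]] 82.4 centre lateral coordinate vs (614.2,-69.8): -0.1
[69, 67, 67, 68, 67, 62, 50, 35, 28, 27, 30, 37, 42, 46, 46, 46, 45, 45, 48, 54, 64, 84, 110, 128, 132, 132, 132] rows195..
```

Both yaws agree on the pocket within about 1 mm, so I use (614.3, -69.3) mm. Picking and placing the red block now.

```bash
cat >> h.py <<'E'
def lower(xy,z0,z1,rot,fmax=6,step=.002,v=.03):
    f0=status.get_ft_force()[2]
    for z in np.arange(z0,z1-1e-6,-step):
        robot.move_straight([xy[0],xy[1],z],rot,v); f=status.get_ft_force()
        if f[2]-f0>fmax: print("touch at",round(z,4),np.round(f,1)); return z
    print("down",round(z,4),np.round(f,1)); return z
E
python3 - <<'E'
from h import *
rp=down(np.radians(93.8))
robot.move_straight([.458,-.1521,.10],down(np.radians(93.5))); robot.move_straight([.458,-.1521,.052],v=.08)
eoat.clamp(40); print("gap",status.get_finger_gap(),status.get_ft_force().round(2))
robot.move_straight([.458,-.1521,.135]); print(status.get_finger_gap(),status.get_ft_force().round(2))
go([.6143,-.0693,.135],93.8)
robot.move_straight([.6143,-.0693,.084],rp,.1); robot.pause(.2); print(status.get_eef_pos().round(4))
z=lower([.6143,-.0693],.082,.0635,rp); print(status.get_eef_pos().round(4),status.get_t())
snap("wrist","held1"); snap("scene","s1")
E
```

```text
gap 0.045512778493269 [-2.52 -0.14  5.4 ]
0.04521226450090896 [ 0.46 -0.67 -0.97]
at [ 0.6137 -0.0688  0.1335] yaw 93.88 t 12.2083
[ 0.6147 -0.0691  0.0848]
down 0.064 [-1.4  0.2  4. ]
[ 0.6146 -0.0692  0.0645] 15.5667
```

It went down to TCP z = 0.064 with almost no force, so it looks seated. Releasing, then checking.

Run:
```python
from h import *
eoat.open_jaws(); robot.pause(.2); print(status.get_ft_force().round(2),status.get_finger_gap())
robot.move_straight([.6143,-.0693,.17]); 
go([.447,-.294,.22],60.5); robot.pause(.2); c=snap("wrist","gc"); s=snap("top","top1")
ks=near(c,"green",[.447,-.294,.034],70,True); r=cv2.minAreaRect((onplane(c,ks.reshape(-1,2),.034)[:,:2]*1000).astype(np.float32)); print([np.round(x,1) for x in r])
im=c["color"][...,::-1].copy(); cv2.polylines(im,[ks],True,(255,255,0),1)
u,v=project(c,[.447,-.294,.034])[0].astype(int); t1=cv2.resize(im[v-55:v+55,u-55:u+55],(390,390),interpolation=cv2.INTER_CUBIC); print("org",u-55,v-55)
sc=viewer.camera("scene"); u,v=project(sc,[.614,-.07,.05])[0].astype(int); t2=cv2.resize(sc["color"][v-40:v+40,u-40:u+40,::-1],(390,390),interpolation=cv2.INTER_CUBIC)
cv2.imwrite("pics/chk1.png",np.hstack([t1,t2]))
k=near(sc,"red",[.6143,-.0693,.082],25,True); print("red top in scene",onplane(sc,cv2.minAreaRect(k)[0],.082)[0].round(4))
k2=near(s,"red",[.6143,-.0693,.082],25,True); print("red top in top",onplane(s,cv2.minAreaRect(k2)[0],.082)[0].round(4), "tri",tri([sc,s],[cv2.minAreaRect(k)[0],cv2.minAreaRect(k2)[0]]))
```

```text
[-0.03  0.42 -0.85] 0.08560900116592446
at [ 0.4477 -0.2928  0.2198] yaw 60.65 t 18.3
[array([ 445.9, -296. ]), array([39.3, 43.2]), np.float64(60.7)]
org 221 125
red top in scene [ 0.6159 -0.0688  0.082 ]
red top in top [ 0.6132 -0.0694  0.082 ] tri (array([ 0.61404761, -0.06972571,  0.07925169]), np.float64(0.00018723382323511487))
```

View pics/chk1.png

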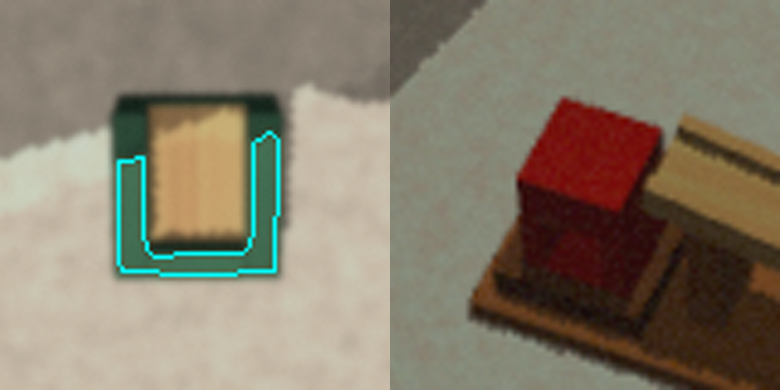

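Red is seated (triangulated top 79 mm against the nominal 82, within about 0.5 mm of the pocket axis). The green block's groove lines up with the tool x axis, open end up: closed edge at tile y≈275, open edge at y≈112. Locating it from those edges, then grasping.

Run:
```python
from h import *
c=load("gc"); T=lambda p: np.array(p)/3.545+[221,125]-.35
P=onplane(c,T([(112,113),(283,113),(280,276),(117,276)]),.034)[:,:2]*1000; print(P.round(1).tolist()); ctr=P.mean(0)/1000; print("ctr",ctr.round(4),"size",np.linalg.norm(P[0]-P[1]).round(1),np.linalg.norm(P[2]-P[1]).round(1),"yaw",[np.degrees(np.arctan2(*(a-b)[::-1])).round(1) for a,b in ((P[0],P[3]),(P[1],P[2]))])
# second view height check
w=load("w1"); k=near(w,"green",[.447,-.294,.03],lit=True)
if np.linalg.norm(ctr-[.447,-.295])>.005: raise SystemExit
g=60.3; x,y=ctr; rg=down(np.radians(g))
robot.move_straight([x,y,.08],rg); robot.move_straight([x,y,.019],v=.06); print(status.get_eef_pos().round(4),status.get_ft_force().round(2))
eoat.clamp(35); print("gap",status.get_finger_gap(),status.get_eef_pos().round(4))
robot.move_straight([x,y,.20]); go([.6142,-.0695,.20],93.8); robot.pause(.1)
print(status.get_finger_gap(),status.get_ft_force().round(2)); snap("wrist","held2")
```

```text
[[438.6, -263.4], [477.6, -285.4], [455.7, -324.7], [416.9, -302.8]]
ctr [ 0.4472 -0.2941] size 44.8 45.0 yaw [np.float64(61.1), np.float64(60.9)]
[ 0.4475 -0.2942  0.0194] [-0.07 -0.14 -0.13]
gap 0.045499384400194756 [ 0.4474 -0.2942  0.0193]
at [ 0.614  -0.0714  0.1996] yaw 93.64 t 23.7917
0.04546255868754047 [-0.02  0.37 -0.05]
```

Run:
```python
from h import *
rp=down(np.radians(93.8)); xy=[.6142,-.0695]
robot.move_straight([*xy,.108],rp,.12); robot.pause(.2); print(status.get_eef_pos().round(4))
z=lower(xy,.106,.100,rp,fmax=4,step=.001); robot.pause(.1); print(status.get_eef_pos().round(4),status.get_ft_force().round(2))
eoat.open_jaws(); robot.pause(.2); print(status.get_ft_force().round(2))
robot.move_straight([*xy,.21]); 
go([.47,.102,.22],-7); robot.pause(.2); c=snap("wrist","dc"); s=snap("top","top2"); sc=snap("scene","s2")
im=c["color"][...,::-1].copy(); u,v=project(c,[.47,.102,.025])[0].astype(int); print("org",u-65,v-65,status.get_t())
t1=cv2.resize(im[v-65:v+65,u-65:u+65],(390,390),interpolation=cv2.INTER_CUBIC)
u,v=project(sc,[.614,-.07,.09])[0].astype(int); t2=cv2.resize(sc["color"][v-40:v+40,u-40:u+40,::-1],(390,390),interpolation=cv2.INTER_CUBIC)
cv2.imwrite("pics/chk2.png",np.hstack([t1,t2]))
cs=[sc,s]; ks=[near(i,"green",[.6142,-.0695,.116],25) for i in cs]; us=[cv2.minAreaRect(k)[0] for k in ks]
print([onplane(i,a,.116)[0].round(4) for i,a in zip(cs,us)],tri(cs,us))
```

```text
[ 0.6146 -0.0694  0.1088]
touch at 0.101 [-1.4 -0.2  4.1]
[ 0.6144 -0.0695  0.1014] [-0.67  0.07  4.23]
[-0.38  0.04  0.03]
at [0.4701 0.1017 0.2198] yaw -6.97 t 29.825
org 211 111 30.175
[array([ 0.6259, -0.0637,  0.116 ]), array([ 0.6317, -0.068 ,  0.116 ])] (array([ 0.62934362, -0.06500009,  0.11998326]), np.float64(0.0029886074304703984))
```

View pics/chk2.png

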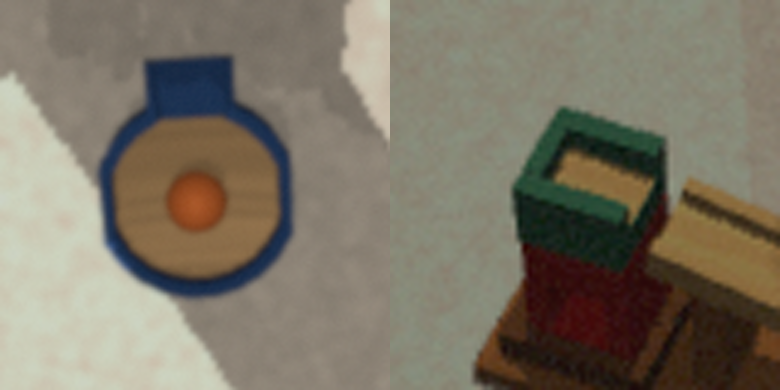

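The green block sits squarely on the red one, its groove opening towards the track. The dish view has the marble at (197,201) and the lip end from (147,62) to (232,57), so the yaw is about -4°. Ray-casting those and the green top corners.

Run:
```python
from h import *
c=load("dc"); T=lambda p: np.array(p)/3+[211,111]-.33
m=onplane(c,T([(197,201)]),.0255)[0]; L=onplane(c,T([(147,62),(232,57)]),.02); F=onplane(c,T([(103,200),(291,190),(197,296)]),.026)
print("marble",m.round(4),"lip",L.round(4).tolist(),"mid",L.mean(0).round(4),"w",np.linalg.norm(L[0]-L[1]).round(4)); d=L.mean(0)-m; print("dist",np.linalg.norm(d[:2]).round(4),"yaw",np.degrees(np.arctan2(d[1],d[0])).round(2)); e=L[0]-L[1]; print("edge yaw",(np.degrees(np.arctan2(e[1],e[0]))-90).round(2))
print("flats",F.round(4).tolist(),"mid",((F[0]+F[1])/2).round(4))
w=load("w1"); k=near(w,"orange",[.47,.1,.025],r=40); print("tri marble",tri([w,c],[cv2.minEnclosingCircle(k)[0],T([(197,201)])[0]]))
s=load("s2"); u,v=project(s,[.614,-.07,.09])[0].astype(int); G=onplane(s,np.array([(563,108),(667,138),(632,226),(515,190)])-[390,0],.116) if 0 else onplane(s,(np.array([(563,108),(667,138),(628,224),(515,190)])-[390,0])/4.875+[u-40,v-40]-.4,.116)
print("green",G.round(4).tolist(),G.mean(0).round(4))
```

```text
marble [0.4688 0.1021 0.0255] lip [[0.5142, 0.1124, 0.02], [0.5124, 0.0856, 0.02]] mid [0.5133 0.099  0.02  ] w 0.0269
dist 0.0446 yaw -3.98
edge yaw -3.7
flats [[0.473, 0.1322, 0.026], [0.4688, 0.0716, 0.026], [0.4366, 0.1061, 0.026]] mid [0.4709 0.1019 0.026 ]
tri marble (array([0.46915041, 0.10207609, 0.02897783]), np.float64(0.0004996877043960243))
green [[0.5947, -0.0915, 0.116], [0.5908, -0.0471, 0.116], [0.6353, -0.0414, 0.116], [0.6393, -0.0887, 0.116]] [ 0.615  -0.0672  0.116 ]
```

The dish axis is at (469.0, 102.1) mm with yaw -3.9°. I'll grasp it gently, lift slowly, and turn in two steps of under 90° so that no half-turn flip can happen.

```bash
cat >> h.py <<'E'
def marble(c,p):  # marble centre (z above dish = 25.5 mm) offset estimate vs blue ring centre, px
    k=near(c,"orange",p,60); return np.round(cv2.minEnclosingCircle(k)[0],1)
E
python3 - <<'E'
from h import *
x,y=.469,.1021; r0=down(np.radians(-3.9))
robot.move_straight([x,y,.07],r0,.12); robot.move_straight([x,y,.0165],r0,.05); robot.pause(.2); print(status.get_eef_pos().round(4),status.get_ft_force().round(2))
a=viewer.camera("wrist"); eoat.clamp(30); robot.pause(.3); print("gap",status.get_finger_gap(),status.get_ft_force().round(2)); b=viewer.camera("wrist")
print(marble(a,[x,y,.025]),marble(b,[x,y,.025]))
robot.move_straight([x,y,.05],r0,.03); robot.pause(.3); c=snap("wrist","dl"); print(marble(c,[x,y,.058]),status.get_finger_gap(),status.get_ft_force().round(2),status.get_eef_pos().round(4),status.get_t())
im=c["color"][...,::-1]; u,v=project(c,[x,y,.06])[0].astype(int); t1=cv2.resize(im[max(v-140,0):v+140,u-140:u+140],(390,390))
s=snap("scene","s3"); u,v=project(s,[x,y,.06])[0].astype(int); t2=cv2.resize(s["color"][v-50:v+50,u-50:u+50,::-1],(390,390),interpolation=cv2.INTER_CUBIC)
cv2.imwrite("pics/dl2.png",np.hstack([t1,t2]))
E
```

```text
[0.4692 0.1021 0.0167] [-0.1  -0.48  0.52]
gap 0.061479695372379836 [-1.34 -1.61  4.4 ]
[275.1 305.3] [276.4 304.6]
[276.4 304.8] 0.06150732444996953 [ 1.33 -0.12 -0.92] [0.469  0.1021 0.0499] 35.3583
```

View pics/dl2.png

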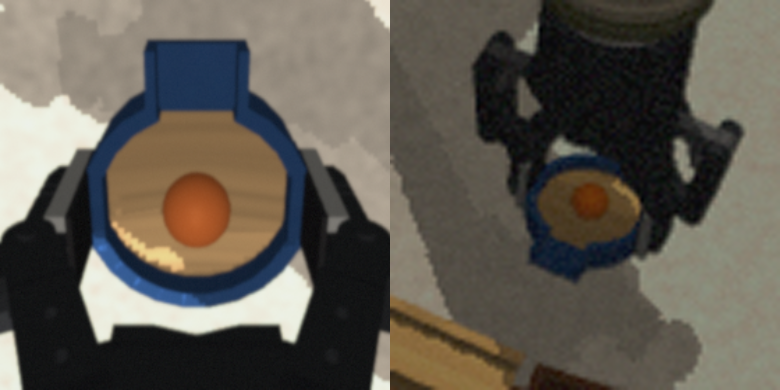

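The dish is held squarely with its lip along the tool x axis and the marble centred at (276,305), not shifted by the lift. Carrying it over now.

Run:
```python
from h import *
def chk():
    p=status.get_eef_pos(); R0=q2R(status.get_tcp_rot()); x=R0.apply([1,0,0]); c=viewer.camera("wrist")
    print(p.round(4),"yaw",np.degrees(np.arctan2(x[1],x[0])).round(2),"marble",marble(c,p+[0,0,.009]),round(status.get_t(),1)); return c
robot.move_straight([.469,.1021,.168],down(np.radians(-3.9)),.06); chk()
robot.move_straight([.53,-.005,.168],down(np.radians(45)),.055); chk()
robot.move_straight([.6172,-.1144,.168],down(np.radians(93.8)),.055); chk()
robot.move_straight([.6172,-.1144,.148],down(np.radians(93.8)),.03); robot.pause(.8); c=chk()
cv2.imwrite("pics/f_w.png",c["color"][...,::-1]); np.save("pics/f_w.npy",c,allow_pickle=True); snap("scene","s4"); snap("top","top4")
s=load("s4"); u,v=project(s,[.614,-.09,.12])[0].astype(int); t2=cv2.resize(s["color"][v-55:v+55,u-55:u+55,::-1],(390,390),interpolation=cv2.INTER_CUBIC)
t1=cv2.resize(c["color"][...,::-1],(520,390)); cv2.imwrite("pics/fin.png",np.hstack([t1[:,60:460],t2])); print(status.get_ft_force().round(2),status.get_finger_gap())
```

```text
[0.4689 0.1021 0.1677] yaw -3.9 marble [276.4 304.6] 37.6
[ 0.5299 -0.0048  0.1681] yaw 45.01 marble [276.7 304.9] 40.0
[ 0.6171 -0.1142  0.1681] yaw 93.81 marble [276.8 305. ] 42.8
[ 0.6172 -0.1144  0.148 ] yaw 93.8 marble [277.2 304.6] 44.4
[-0.48  0.15 -1.28] 0.06124800943145267
```

View pics/fin.png

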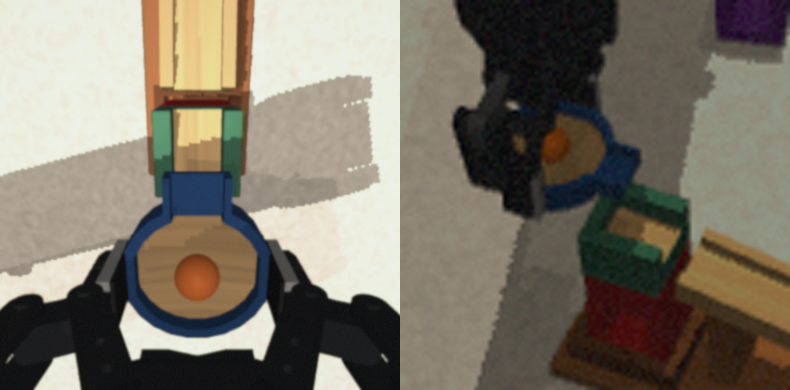

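The lip is centred over the groove, the dish is level and clear of the block, and the marble is centred. One last numeric check of the lip end, then hand in if it's within limits.

Run:
```python
from h import *
a=np.radians(93.8); X=np.array([np.cos(a),np.sin(a)]);Y=np.array([-X[1],X[0]]); P=np.array([.6142,-.0695])
B=lambda p:(np.round([(p[:2]-P)@X,(p[:2]-P)@Y,p[2]],4))
w=load("f_w"); l=onplane(w,np.array([257,172])/.9286,.152)[0]; print("lip wrist",B(l))
s=load("s4"); u,v=project(s,[.614,-.09,.12])[0].astype(int)
uv=(np.array([637,157])-[400,0])/(390/110)+[u-55,v-55]; print("lip tri",B(tri([w,s],[np.array([257,172])/.9286,uv])[0]))
mm=onplane(w,marble(w,[.6172,-.1144,.157]),.157)[0]; print("marble",B(mm),"tcp",B(status.get_eef_pos()),status.get_joint_velocities().round(4).max())
if -.012<B(l)[0]<.014 and abs(B(l)[1])<.007: ticket.sign_off(); print("signed",status.get_t())
```

```text
lip wrist [ 0.0006 -0.0002  0.152 ]
lip tri [ 5.200e-03 -1.000e-04  1.665e-01]
marble [-0.0487 -0.0004  0.157 ] tcp [-0.045 -0.     0.148] 0.0011
the job is handed in; nothing more can be done
the job is handed in; nothing more can be done
```

The job is handed in at about 45 s on the robot's clock. The red arch block stands in the pocket and the green start block sits on it with its groove towards the track. The dish is held still with its lip over the groove.

**Last checks:**
- **Red arch block:** it seated with almost no force. Two views put it within 0.5 mm of the pocket axis.
- **Green start block:** contact came at the expected height, and the picture shows it square, with the groove facing the track. The scene camera put its centre at (615, -67) mm against my target of (614.2, -69.5) mm. That camera had shown a similar offset on the red block.
- **Dish:** the lip end is 0.6 mm along and 0.2 mm across from the pocket axis, about 0.15 m above the table, and the tool yaw matches the track. The dish is clear of the block.
- **Marble:** it moved less than 1 pixel in the wrist picture from the grasp to the end.
- **Bystanders:** the tape roll, toy wagon and marble jar were not touched on purpose; I did not measure them again at the end.

**Checks that disagreed:**
- Automatic triangulation of the green block from its colour mask was about 15 mm off. The mask took in side faces, so I checked the block by its corners instead.
- Rough triangulation of the lip end from two views gave a height of 0.166 m and 5 mm forward, against about 0.15 m and 0.6 mm. Both are inside the limits.
- The marble's cast position came out 3.7 mm behind the tool axis, probably a mix of calibration error and dish centring. That is inside the 8 mm limit.

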